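# Clamp the awning tube in its coupler

### The arm

A 6-joint arm with a two-finger parallel gripper is mounted at the origin on the work surface. World frame = base frame: x ahead of the robot, y to its left, z up, the work surface at z = 0. Lengths are in m, angles in rad, forces in N, time in s.
With the tool pointing down it reaches from about 0.3 to 0.85 m from the base axis. Payload 5.4 kg.
Tool frame: the origin (TCP) lies between the finger pads; the fingertips stand 8 mm ahead of it and the grasp point (between the pads) lies 11 mm behind it; z points along the fingers, y is the line along which they close (so a half turn about z gives the same grasp; the last joint's range is limited). The gripper opens to 85 mm and grips with 20 to 120 N. Pads are 22 mm wide; open, the fingers measure 114 mm over their backs; the gripper's body (76 mm by 85 mm) begins 54 mm behind the grasp point. The pads swing forward as they close: fully open they stand 13 mm farther back than shut.
Start: joints at [-1.453, 0.158, 1.597, -0, 1.386, -0.21], TCP at [0.185, -0.544, 0.239] pointing down, gripper open.
Joint ranges: [-2.91, 2.91], [-0.94, 2.29], [0.18, 2.7], [-1.29, 4.43], [0.17, 2.64], [-3, 3]. Speed limits (rad/s): [2.57, 2.57, 3.14, 3.14, 3.14, 3.14].

### API

Orientations are given as a unit quaternion [w, x, y, z].
In Python, from plant import manip gives the robot as it stands.
- The arm moves only by the shell command python3 -m creep 'ROWS' [FORCE]. ROWS is JSON, a list of rows, each a list of 5 numbers: the finger opening in m, from 0 to 0.0854, then the shift along the tool's x, y, z in m, then the turn about the tool's z in rad. A call has 1 to 12 rows; each row is the pose to reach, as a shift and turn from the pose commanded when the call began, along the tool's axes at that moment; what a row does not reach only later rows make up. A row lasts 1/8 s, in which the tool goes at most 62.5 mm and 10.7 degrees, less where a joint would pass 70% of its speed; a pose out of reach is approached as far as the arm can. A call with a gripper value outside its range is refused whole. The fingers move at their own pace and stop on an object; FORCE is the grip in N (left out, the last holds). Time passes only in rows, so rows that repeat a pose let the fingers close. It gives the time, the measured TCP pose, the force, the opening and the grip force at its end, in the units of the state.
- manip.get_obs(): the state, without advancing time (a new reading comes with each control period).
- manip.snapshot(name): name is "scene" or "top" or "wrist"; returns a dict with "img" (400x640x3 uint8, red, green, blue), "camera_matrix" (3x3 intrinsics, pixels), "world_from_camera" (4x4, takes a point from camera to world coordinates); the wrist camera has in their place "tool_from_camera" (4x4, takes a point from camera to tool coordinates, whose origin is the TCP and whose axes are the flange's). Camera axes: x right, y up, looking along -z (the intrinsics and any distortion apply to the point x, -y, -z); pixel columns grow to the right and rows downward; lengths in m; the calibration is good to about 2 mm. A picture is of the moment at which its call begins: read the wrist's pose just before it. There is no depth.
- manip.job_done(): hands the job in; it is judged then, once.
The state is a dict: "clock": time; "joints": joint angles; "joint_velocities": joint speeds; "joint_efforts": joint torques, N m; "position": TCP position; "tcp_rot": TCP orientation; "ft_force": force on the tool from outside, world axes, zero at the start; "moment": the same for the moment, N m; "opening": opening from 0.0 (shut) to 1.0 (fully open); "gripper_force": force on a finger pad.
Only numpy, scipy, OpenCV 4.12 (cv2) and the standard library are available. Lean on these libraries where they do the work, as an engineer would, in place of code of your own. Each camera call takes 0.05 s, during which the arm holds its last target. There are 200 camera calls.

### The job

Close the coupler on the awning tube at the taco stall's counter: swing its hinged upper half over the tube and press the flange down firmly, with 15 to 25 N, to bed it on the rubber lining; only then swing the bolt up into the flange's slot and push it upright, so that its nut rides up over the prongs and holds the half down. Never press the closed half or push the bolt with more than 25 N, leave the bowl, the ramekin and the tumbler where they are, and let go.

Things in the scene. Friction and masses are not known exactly. Their poses are not given: they have to be found in the camera images.
- clamp: Steel coupler fixed to the counter; a metal tube, 48 mm across, 270 mm long, lies through it, axis 85 mm above the counter, ends on wooden blocks. Origin on the counter under its middle; x along the tube, y across it (hinge on the +y side, bolt on the -y side), z up.
- tube_top (a point): Top of the bare tube, 109 mm above the counter. A strip of stiff elastic rubber (40 x 22 mm) lines it there under the arch; its thickness varies unseen from nominal (4 mm) to 2.6 mm more.
- upper_half: Hinged upper half, a steel arch 44 mm wide in x with a flat flange. Origin on the hinge axis (50 mm to the +y side of the tube's axis, 85 mm up, parallel to it); axes as the coupler's when closed, turning with it. Here the arch's crown is at y -50, z +35 mm; the flange, 10 mm thick, upper face z +6, is solid from y -80 to -105, then two prongs to -120, then a 38 degree down slope to -133 mm.
- slot (a point): Middle of the slot between the prongs on the upper face, in the upper half's frame at (0, -112, +6) mm; the slot is 13 mm wide and open at the prongs' end. The bolt's shank stands here when upright.
- half_hinge (a joint): Angle of the upper half in rad: 0 closed with the flange level on a nominal lining (about 0.05 on the thickest), grows as it opens up and back towards +y: 1.57 flange straight up; limits -0.09, 2.1. The hinge is stiff (0.22 N m of friction): the half stays where it is left. Pressed at press_point, the lining gives about 1 mm for 12 N.
- press_point (a point): Middle of the flange's upper face, where there is no slot: in the upper half's frame at (0, -94, +6) mm. When closed on a nominal lining it is 91 mm above the counter, 44 mm to the -y side of the tube's axis. The flat there is 25 mm wide in y and 44 mm in x.
- swing_bolt: Swing bolt: a 10 mm steel shank on a pin, with a round sprung nut. Origin on the pin, 62 mm to the -y side of the tube's axis, 40 mm above the counter; z runs along the shank to the nut. At rest the nut's underside is 50 mm from the pin; it can slide up the shank by 11 mm against a spring (1.8 N, and 1.2 N more per mm) that pulls it down.
- bolt_pin (a joint): Angle of the bolt in rad: 0 upright in the slot (stop at -0.015), grows as it leans out to the coupler's -y side, up to 1.05. It stays where it is left (0.06 N m). In its last 0.6 rad the nut rides up the prongs' slope by 1 to 8 mm against its spring (about 5 to 15 N on the side of the nut); once upright it holds by itself.
- nut (a point): Centre of the bolt's nut, at rest 66 mm from the pin along the shank. The nut is 26 mm across and 32 mm tall, lower edge bevelled 2 mm; the shank's end stands up to 14 mm above it.
- black_bowl: Black bowl, 110 mm across, 55 mm high, beside the coupler: a bystander. Origin under its middle.
- glass_ramekin: Small glass ramekin, 76 mm across, 40 mm high: a bystander. Origin under its middle.
- tumbler: Amber glass tumbler, 80 mm across, 110 mm high: a bystander. Origin under its middle.

How it is judged:
On the way, in this order (a step that is already met when the one before it is completed fails the run):
1. the upper half is swung over the tube and pressed down on its lining with at least 15 N (value of joint half_hinge below 0.065 rad and contact force between the fingers and upper_half above 15 N), for 0.1 s.
2. the bolt stands upright in the slot with its nut bearing on the flange (value of joint half_hinge below 0.065 rad and value of joint bolt_pin below 0.08 rad and contact force between swing_bolt and upper_half above 0.8 N), for 0.2 s.
At the end, for the whole second after the job is handed in: The upper half is closed over the tube (hinge below 0.065 rad), the bolt stands upright in the slot (within 0.08 rad) with its nut pressing on the flange (over 0.8 N), all at rest and let go (all of step 2 and velocity of joint each of bolt_pin, half_hinge below 0.05 rad/s); the robot touches nothing.
It fails at once if the closed upper half is pressed with more than 25 N (value of joint half_hinge below 0.1 rad and contact force between any of the arm, the fingers and upper_half above 25 N).
It fails at once if the bolt is pushed with more than 25 N (contact force between any of the arm, the fingers and swing_bolt above 25 N).
It fails at once if the bowl, ramekin or tumbler is shifted by more than 30 mm (distance of any of black_bowl, glass_ramekin, tumbler from where it was at the start of the episode above 0.03 m).
It also fails if it takes over 61 s, if anything falls off the work surface, if the arm or the gripper's body presses on something with over 40 N, if the wrist force passes 120 N, or if a joint passes its speed limit or range.

## Working session

There is one attempt and no reset: what is moved stays moved. The work goes in short steps, Python scripts to look and compute and a shell command to move; the robot and the scene stay as the last step left them, time stands still between calls to the robot, and variables do not carry over. Pictures are saved under pics/ and viewed, at most 10 in all, crops included, and the job is handed in when it is done.

```bash
ls; mkdir -p pics
python3 - <<'E'
from plant import manip
import cv2,numpy as np
np.set_printoptions(precision=4,suppress=True)
o=manip.get_obs();print(o)
ims=[]
for n in("scene","top"):
    s=manip.snapshot(n);np.savez("pics/%s0.npz"%n,**s);cv2.imwrite("pics/%s0.png"%n,s["img"][:,:,::-1])
    print(n,s["camera_matrix"],s["world_from_camera"],s.keys())
E
```

```text
pics
{'clock': 0.0, 'joints': array([-1.4531,  0.1591,  1.5982,  0.    ,  1.3862, -0.2101]), 'joint_velocities': array([ 0.0003,  0.    , -0.0014,  0.001 ,  0.0006,  0.0004]), 'joint_efforts': array([ -0.0023, -39.6009, -33.143 ,  -0.0004,   0.0085,   0.    ]), 'position': array([ 0.185 , -0.5438,  0.2383]), 'tcp_rot': array([-0.0009,  0.9866,  0.1632,  0.0001]), 'ft_force': array([-0.1232, -0.7773,  0.2349]), 'moment': array([-0.0037,  0.0056,  0.004 ]), 'gripper_force': 0.0, 'opening': 1.0059436393752004}
scene [[399.8854   0.     315.0204]
 [  0.     399.8854 198.3765]
 [  0.       0.       1.    ]] [[-0.3857 -0.7711  0.5067  1.1029]
 [ 0.9226 -0.3247  0.2081  0.2591]
 [ 0.0041  0.5477  0.8366  0.9784]
 [ 0.      0.      0.      1.    ]] dict_keys(['img', 'camera_matrix', 'world_from_camera'])
top [[390.4515   0.     317.4087]
 [  0.     390.4515 204.4028]
 [  0.       0.       1.    ]] [[-0.0159  0.9954 -0.0947  0.4532]
 [-0.9999 -0.0159  0.0011  0.0331]
 [-0.0004  0.0947  0.9955  1.0148]
 [ 0.      0.      0.      1.    ]] dict_keys(['img', 'camera_matrix', 'world_from_camera'])
```

View pics/scene0.png

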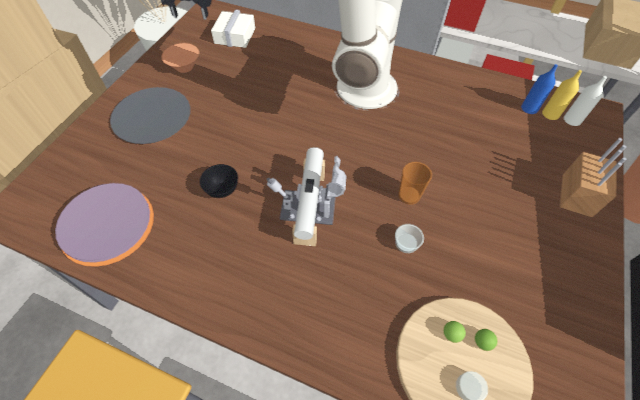

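View pics/top0.png

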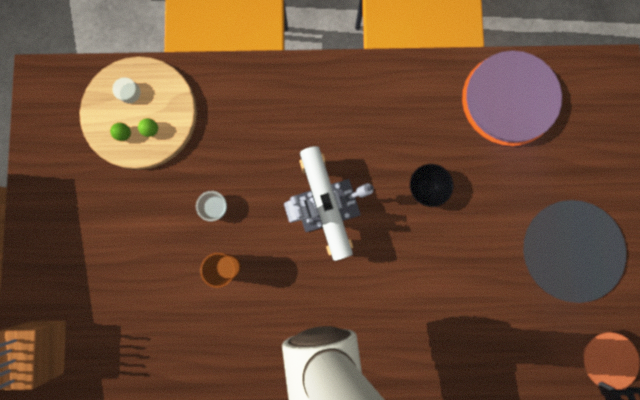

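Scene and top views: the coupler sits at about (325,203) in top, with the tube running from (312,150) to (341,256). The open upper half is on the left at (293,210), the bolt nut on the right at (363,190). The bowl is at (431,186), the ramekin at (211,206), the tumbler at (220,269).

```bash
cat > h.py <<'E'
import numpy as np,cv2
def ray(s,u,v,key="world_from_camera",T=None):
    K=s["camera_matrix"];d=np.array([(u-K[0,2])/K[0,0],-(v-K[1,2])/K[1,1],-1.])
    M=s[key] if T is None else T
    return M[:3,3],M[:3,:3]@d
def onz(s,u,v,z,**k):
    o,d=ray(s,u,v,**k);return o+d*(z-o[2])/d[2]
def proj(s,p,T=None):
    M=s["world_from_camera"] if T is None else T
    c=np.linalg.inv(M)@np.r_[p,1];K=s["camera_matrix"]
    return np.array([K[0,0]*c[0]/-c[2]+K[0,2],K[1,1]*-c[1]/-c[2]+K[1,2]])
def tri(rs):
    A=0;b=0
    for o,d in rs:
        d=d/np.linalg.norm(d);P=np.eye(3)-np.outer(d,d);A=A+P;b=b+P@o
    p=np.linalg.solve(A,b);return p,[np.linalg.norm((np.eye(3)-np.outer(d,d)/(d@d))@(p-o)) for o,d in rs]
E
python3 - <<'E'
from h import *
np.set_printoptions(precision=4,suppress=True)
for n,(x0,x1,y0,y1) in dict(top=(280,385,130,275),scene=(255,360,135,255)).items():
    s=dict(np.load("pics/%s0.npz"%n));im=s["img"]
    c=cv2.cvtColor(im,cv2.COLOR_RGB2HSV)[y0:y1,x0:x1]
    m=((c[...,1]<40)&(c[...,2]>190)).astype(np.uint8)
    k,l,st,ce=cv2.connectedComponentsWithStats(m)
    for i in range(1,k):
        if st[i,4]>30:
            pts=np.argwhere(l==i)[:,::-1]+[x0,y0];r=cv2.minAreaRect(pts.astype(np.float32));bx=cv2.boxPoints(r)
            print(n,st[i],r,[onz(s,*p,.085)[:2] for p in bx])
    big=cv2.resize(im[y0:y1,x0:x1],None,fx=5 if n=="scene" else 4,fy=5 if n=="scene" else 4,interpolation=cv2.INTER_CUBIC)
    cv2.imwrite("pics/%s_c.png"%n,big[:,:,::-1])
s=dict(np.load("pics/top0.npz"));
for nm,p,z in(("bowl",(431,186),.05),("ram",(211,206),.04),("tum",(220,269),.05),("strip",(326,201),.113)):print(nm,onz(s,*p,z))
a=cv2.imread("pics/top_c.png");b=cv2.imread("pics/scene_c.png");h=max(len(a),len(b))
f=lambda i:cv2.copyMakeBorder(i,0,600-len(i),0,0,0)
cv2.imwrite("pics/both.png",np.hstack([f(a),f(b)])[:, :])
print(a.shape,b.shape)
E
```

```text
top [ 20  17  27  60 789] ((314.05767822265625, 176.7884521484375), (59.227073669433594, 18.631032943725586), 78.69007110595703) [array([0.6758, 0.0742]), array([0.6842, 0.0298]), array([0.5422, 0.0043]), array([0.5341, 0.0481])]
top [72 57 13  9 63] ((358.0, 192.00003051757812), (6.260990142822266, 13.416407585144043), 63.43495178222656) [array([ 0.5698, -0.0481]), array([ 0.5838, -0.0772]), array([ 0.5702, -0.0836]), array([ 0.5561, -0.0544])]
top [  5  67  14  24 214] ((292.0000305175781, 208.5), (22.030004501342773, 12.355958938598633), 73.3007583618164) [array([0.5542, 0.1144]), array([0.5623, 0.086 ]), array([0.5114, 0.0715]), array([0.5034, 0.0997])]
top [ 43  92  24  38 543] ((334.51129150390625, 240.17825317382812), (37.98707962036133, 14.727035522460938), 72.34986877441406) [array([0.4939, 0.0225]), array([ 0.504 , -0.0111]), array([ 0.418 , -0.0366]), array([ 0.4081, -0.0032])]
scene [ 53  13  16  28 319] ((315.6300048828125, 161.08999633789062), (13.435029029846191, 26.587217330932617), 8.130102157592773) [array([ 0.4934, -0.0156]), array([ 0.4013, -0.0433]), array([ 0.3929, -0.0049]), array([0.4851, 0.021 ])]
scene [ 80  31  11  24 146] ((340.42059326171875, 177.46763610839844), (23.545827865600586, 9.510366439819336), 85.60128784179688) [array([0.4398, 0.0463]), array([0.4269, 0.0701]), array([0.5006, 0.1026]), array([0.5128, 0.0798])]
scene [17 46 14 15 84] ((279.0, 189.0), (16.970561981201172, 7.071067810058594), 45.0) [array([ 0.5702, -0.0911]), array([ 0.5498, -0.0859]), array([ 0.5731, -0.0387]), array([ 0.593 , -0.0443])]
scene [ 40  51  26  54 758] ((308.5430603027344, 212.62411499023438), (17.77027702331543, 54.341392517089844), 12.875000953674316) [array([0.6898, 0.0327]), array([ 0.5286, -0.0039]), array([0.5224, 0.0447]), array([0.6831, 0.0772])]
bowl [ 0.5865 -0.2519  0.05  ]
ram [0.5462 0.2988 0.04  ]
tum [0.3902 0.2725 0.05  ]
strip [0.5466 0.012  0.113 ]
(580, 420, 3) (600, 525, 3)
```

```bash
python3 -m creep '[[0,0.02,-0.01,-0.05,-0.1],[0,0.06,-0.04,-0.09,-0.25],[0,0.105,-0.08,-0.12,-0.4],[0,0.15,-0.12,-0.12,-0.55],[0,0.2,-0.16,-0.12,-0.7],[0,0.25,-0.2,-0.12,-0.85],[0,0.3,-0.24,-0.12,-1.0],[0,0.35,-0.28,-0.12,-1.15],[0,0.4,-0.32,-0.12,-1.3],[0,0.45,-0.36,-0.12,-1.45],[0,0.5,-0.4,-0.12,-1.51],[0,0.52,-0.41,-0.12,-1.51]]'
python3 - <<'E'
from plant import manip
import numpy as np,cv2
np.set_printoptions(precision=4,suppress=True)
o=manip.get_obs();s=manip.snapshot("wrist");np.savez("pics/w1.npz",pos=o["position"],rot=o["tcp_rot"],**s);cv2.imwrite("pics/w1.png",s["img"][:,:,::-1])
print(o,s["tool_from_camera"],s["camera_matrix"])
E
```

```text
clock: 1.6
position: [0.5461, 0.0141, 0.3587]
tcp_rot: [-0.001, 0.605, 0.796, -0.0]
ft_force: [0.2, -0.1, -0.9]
opening: 0.002
gripper_force: 0.0
{'clock': 1.6, 'joints': array([-0.1957,  0.0327,  1.4991,  0.0004,  1.6108, -0.466 ]), 'joint_velocities': array([ 0.463 ,  0.4933, -0.4954, -0.0177,  0.0004,  0.4936]), 'joint_efforts': array([ -0.4442, -38.2035, -32.7269,   0.289 ,   0.0529,  -0.523 ]), 'position': array([0.5461, 0.0141, 0.3587]), 'tcp_rot': array([-0.0005,  0.6054,  0.7959, -0.0001]), 'ft_force': array([ 0.1924, -0.1412, -0.8865]), 'moment': array([0.0541, 0.0082, 0.0481]), 'gripper_force': 0.0, 'opening': 0.0018822087571428489} [[-0.0002  0.9658  0.2593  0.0645]
 [ 1.      0.0002  0.     -0.0001]
 [-0.0001  0.2593 -0.9658 -0.1341]
 [ 0.      0.      0.      1.    ]] [[319.2762   0.     314.7599]
 [  0.     319.2762 200.0728]
 [  0.       0.       1.    ]]
```

View pics/w1.png

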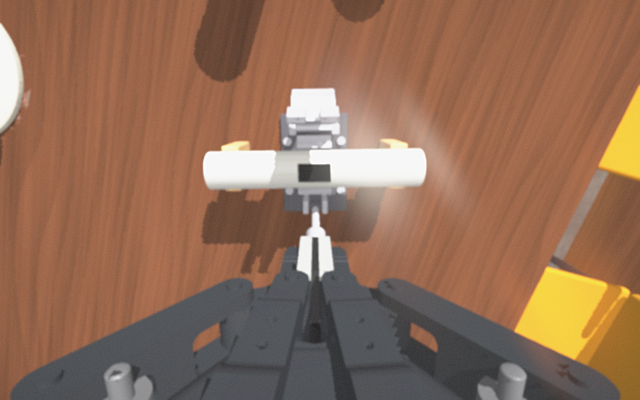

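The wrist view shows the tube level from (207,171) to (424,168), with the strip at (314,173). The flange edge is at rows 90–100, columns 292–336, and the bolt shank is at (316,215), leading to a nut that the fingers partly hide. I'll move to the -y side for a settled view and compute from that.

```bash
python3 -m creep '[[0,-0.04,0,0,0],[0,-0.08,0,0,0],[0,-0.08,0,0,0],[0,-0.08,0,0,0]]'
python3 - <<'E'
from plant import manip
from h import *
from scipy.spatial.transform import Rotation as R
np.set_printoptions(precision=4,suppress=True)
o=manip.get_obs();s=manip.snapshot("wrist")
T=np.eye(4);q=o["tcp_rot"];T[:3,:3]=R.from_quat(q,scalar_first=True).as_matrix();T[:3,3]=o["position"]
s["world_from_camera"]=T@s["tool_from_camera"];np.savez("pics/w2.npz",**s)
print(o["position"],R.from_matrix(T[:3,:3]).as_matrix())
im=s["img"];c=cv2.cvtColor(im,cv2.COLOR_RGB2HSV)
m=((c[...,1]<40)&(c[...,2]>185)).astype(np.uint8);m[230:]=0
k,l,st,ce=cv2.connectedComponentsWithStats(m)
for i in range(1,k):
    if st[i,4]>60:
        r=cv2.minAreaRect(np.argwhere(l==i)[:,::-1].astype(np.float32));print(st[i],r)
cv2.imwrite("pics/w2.png",cv2.resize(im[0:240,180:460],None,fx=2.8,fy=2.5,interpolation=cv2.INTER_CUBIC)[:,:,::-1])
a=dict(np.load("pics/top0.npz"));b=dict(np.load("pics/scene0.npz"))
print(tri([ray(a,358,192),ray(b,279,189)]))
E
```

```text
clock: 2.15
position: [0.5662, -0.0657, 0.3589]
tcp_rot: [-0.001, 0.607, 0.795, 0.0]
ft_force: [-0.6, 0.6, 1.2]
opening: 0.001
gripper_force: 0.0
[ 0.5662 -0.0657  0.3589] [[-0.2635  0.9647 -0.0008]
 [ 0.9647  0.2635  0.0007]
 [ 0.0009 -0.0006 -1.    ]]
[  0   0  10  52 365] ((4.5, 25.5), (51.0, 9.0), 90.0)
[286   0  57  23 697] ((314.0, 11.0), (22.0, 56.0), 90.0)
[288  33  54  32 452] ((315.3217468261719, 56.041542053222656), (31.584604263305664, 50.794254302978516), 68.74949645996094)
[298  65  36  14 371] ((315.5, 71.5), (13.0, 35.0), 90.0)
[ 198   76  236   46 8226] ((315.48370361328125, 98.27845764160156), (235.0511474609375, 44.963138580322266), 0.40924862027168274)
[339 131   9   8  63] ((343.0, 134.5), (7.0, 8.0), 90.0)
[308 153  20  41 504] ((317.5, 173.0), (40.0, 19.0), 90.0)
(array([ 0.5702, -0.0659,  0.0825]), [np.float64(0.00019932777767621548), np.float64(0.00019932777767618727)])
```

View pics/w2.png

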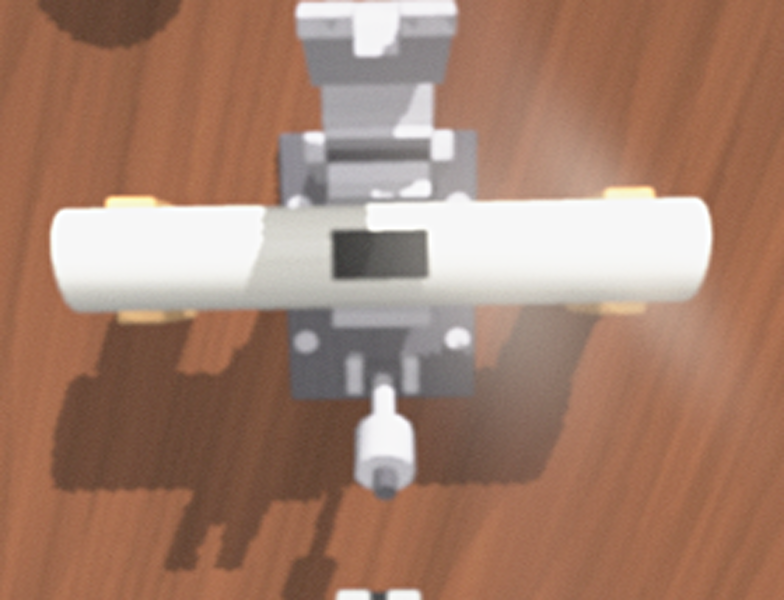

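The crop shows the nut at about (317.5,180) full-frame and the shank end at (317.5,197). The strip is at (315.7,101.6), the tube axis at about (315.5,98.3), and the flange's end face is at the top, columns 286–343.

Run:
```python
from h import *
np.set_printoptions(precision=4,suppress=True)
w=dict(np.load("pics/w2.npz"));a=dict(np.load("pics/top0.npz"));b=dict(np.load("pics/scene0.npz"))
c=onz(w,315.5,98.3,.085);st=onz(w,315.7,101.6,.113);print("axis",c,"strip",st)
e0=onz(w,198,99,.085);e1=onz(w,434,97.5,.085);yaw=np.arctan2(*(e1-e0)[1::-1]);print(yaw,np.linalg.norm(e1-e0),(e0+e1)/2)
x=np.array([np.cos(yaw),np.sin(yaw)]);y=np.array([-x[1],x[0]]);c2=st[:2]+y*(y@(c[:2]-st[:2]))
def cl(p):return np.r_[x@(p[:2]-c2),y@(p[:2]-c2),p[2]]*1000
print("c2",c2,"tcp",cl(np.array([.5662,-.0657,.3589])))
# nut: plane clamp x = nut x: intersect ray with clamp plane through bolt
for nm,u,v in(("nut",317.5,180),("end",317.5,197)):
    o,d=ray(w,u,v)
    for r in(66,95):
        # find angle with point on arc radius r
        best=min(((abs(np.linalg.norm(np.array(cl(o+d*t)[1:])-[-62,40])-r),t) for t in np.linspace(.2,.6,4001) if (o+d*t)[2]>.05))
        p=cl(o+d*best[1]);print(nm,r,p,np.arctan2(-62-p[1],p[2]-40))
print(tri([ray(w,317.5,180),ray(a,358.5,191.5)])[0])
p=tri([ray(a,292,208.5),ray(b,340.4,177.5)]);print("half",cl(p[0]),p[1])
for v in(1,20):
    o,d=ray(w,315,v)
    for r in(133,105):
        best=min(((abs(np.linalg.norm(np.array(cl(o+d*t)[1:])-[50,85])-r),t) for t in np.linspace(.05,.6,4001)))
        p=cl(o+d*best[1]);print("fl",v,r,p,np.arctan2(p[2]-85,50-p[1]))
bowl=cl(np.array([.5865,-.2519,.05]));print(bowl)
```

```text
axis [0.5448 0.0152 0.085 ] strip [0.5462 0.0105 0.113 ]
0.2724587086931497 0.2876636399155787 [0.5452 0.0154 0.085 ]
c2 [0.5449 0.0152] tcp [ -1.2766 -83.6649 358.9   ]
nut 66 [  1.832  -99.5245  94.3084] 0.604628078810373
nut 95 [  1.583  -92.3283 130.0638] 0.3248156741100355
end 66 [   1.9936 -131.2399   57.7616] 1.3196884981764374
end 95 [   1.5842 -115.6441  118.3917] 0.6001165319017634
[ 0.564  -0.0607  0.1768]
half [  1.4667  76.6109 161.7694] [np.float64(0.0015189790133063792), np.float64(0.0015189790133063009)]
fl 1 133 [  0.0492 136.1538 -16.353 ] -2.275311757556986
fl 1 105 [ -0.0092 127.0264  13.5588] -2.393795162999314
fl 20 133 [ -0.0681 115.6492 -30.6529] -2.0870819950707338
fl 20 105 [ -0.4371  58.8915 189.6311] 1.6555726205616799
[ -31.8319 -268.4591   50.    ]
```

The strip and the tube axis disagree by 5 mm because the white mask picked up other bits. I'll refit the tube's edges column by column.

```bash
cat > fit.py <<'E'
from h import *
np.set_printoptions(precision=4,suppress=True)
w=dict(np.load("pics/w2.npz"));a=dict(np.load("pics/top0.npz"));b=dict(np.load("pics/scene0.npz"))
c=cv2.cvtColor(w["img"],cv2.COLOR_RGB2HSV)
m=(c[...,1]<50)&(c[...,2]>130)
U=[];t=[];bt=[]
for u in list(range(222,275))+list(range(365,400)):
    v=101
    while m[v,u]:v-=1
    t0=v+1;v=101
    while m[v,u]:v+=1
    U.append(u);t.append(t0);bt.append(v-1)
U=np.array(U);mid=(np.array(t)+bt)/2
k=np.polyfit(U,mid,1);print("fit",k,np.polyval(k,315.5),"height",np.median(np.array(bt)-t),np.std(mid-np.polyval(k,U)))
p0=onz(w,222,np.polyval(k,222),.085);p1=onz(w,400,np.polyval(k,400),.085)
yaw=np.arctan2(*(p1-p0)[1::-1]);x=np.array([np.cos(yaw),np.sin(yaw)]);y=np.array([-x[1],x[0]])
st=onz(w,315.7,101.6,.113)[:2];c2=p0[:2]+x*(x@(st-p0[:2]))
def cl(p):return np.r_[x@(p[:2]-c2),y@(p[:2]-c2),p[2]]*1000
if __name__=="__main__":
    print("yaw",yaw,"c2",c2,"strip",cl(np.r_[st,.113]),"tcp",cl(np.array([.5662,-.0657,.3589])))
    def arc(s,u,v,org,r):
        o,d=ray(s,u,v);T=np.linspace(.05,2,40001);P=np.array([cl(o+d*t) for t in T]);e=np.abs(np.hypot(P[:,1]-org[0],P[:,2]-org[1])-r);e[P[:,2]<60]=99
        i=e.argmin();return P[i],e[i]
    for nm,u,v,r in(("nut",317.5,180,66),("end",317.5,197,95)):
        p,e=arc(w,u,v,(-62,40),r);print(nm,p,e,"bolt",np.arctan2(-62-p[1],p[2]-40))
    for n,s,u,v in(("top",a,292,208.5),("scene",b,340.4,177.5)):
        p,e=arc(s,u,v,(50,85),112);print("half",n,p,e,np.arctan2(p[2]-85,50-p[1]))
    p=tri([ray(a,292,208.5),ray(b,340.4,177.5)]);print("half",cl(p[0]),p[1])
    pc=tri([ray(w,315,11),ray(a,289,208.5)]);print(cl(pc[0]),pc[1])
E
python3 fit.py
```

```text
fit [ -0.0152 106.2352] 101.45525151930427 height 41.0 0.9378316894043175
yaw 0.2808867998746891 c2 [0.5459 0.0117] strip [ -0.     -1.231 113.   ] tcp [ -1.9404 -79.9753 358.9   ]
nut [  1.0205 -95.3254  96.9667] 0.0015875701719352264 bolt 0.5293160666822683
end [   0.6377 -111.2399  121.2586] 0.013296753282304508 bolt 0.5447945926000515
half top [ -0.9576  77.5429 193.5409] 0.01900417948272093 1.8193064944572277
half scene [ 24.5854  81.8472 192.3633] 0.012810813032274382 1.8591584399525165
half [  2.1536  80.2717 161.7694] [np.float64(0.0015189790133063792), np.float64(0.0015189790133063009)]
[  3.3876  84.7855 139.6936] [np.float64(0.0032489726033312996), np.float64(0.0032489726033312406)]
```

Fixed estimates: clamp centre (0.546,0.012), yaw 0.28, half open about 1.83 rad, bolt leaning about 0.54 rad. At that lean the nut would graze the prongs as the half closes, so I'll first nudge the bolt further out.

```bash
python3 -m creep '[[0,0.008,0.002,0.05,-0.014],[0,0.017,0.002,0.1,-0.014],[0,0.017,0.002,0.15,-0.014],[0,0.017,0.002,0.2,-0.014],[0,0.017,0.002,0.235,-0.014],[0,0.017,0.002,0.256,-0.014],[0,0.017,0.002,0.256,-0.014],[0,0.017,0.002,0.256,-0.014]]'
python3 - <<'E'
from plant import manip
import cv2
from fit import *
o=manip.get_obs();print(cl(o["position"]),o["ft_force"])
E
```

```text
clock: 3.2
position: [0.5647, -0.0488, 0.1047]
tcp_rot: [0.001, 0.601, 0.799, 0.0]
ft_force: [0.4, 0.0, 0.7]
opening: 0.003
gripper_force: 0.0
fit [ -0.0152 106.2352] 101.45525151930427 height 41.0 0.9378316894043175
[  1.3545 -63.2973 104.6894] [0.4096 0.0131 0.7066]
```

```bash
python3 -m creep '[[0,-0.006,0,0,0],[0,-0.012,0,0,0],[0,-0.018,0,0,0],[0,-0.024,0,0,0],[0,-0.03,0,0,0],[0,-0.036,0,0,0],[0,-0.042,0,0,0],[0,-0.042,0,0,0]]'; python3 -m creep '[[0,0.01,0,0,0],[0,0.02,0,-0.03,0],[0,0.02,0,-0.08,0],[0,0.03,0,-0.14,0],[0,0.03,0,-0.2,0],[0,0.03,0,-0.25,0],[0,0.03,0,-0.25,0],[0,0.03,0,-0.25,0]]'
python3 - <<'E'
from plant import manip
from fit import *
from scipy.spatial.transform import Rotation as R
o=manip.get_obs();s=manip.snapshot("wrist")
T=np.eye(4);T[:3,:3]=R.from_quat(o["tcp_rot"],scalar_first=True).as_matrix();T[:3,3]=o["position"]
s["world_from_camera"]=T@s["tool_from_camera"];np.savez("pics/w3.npz",**s);print(cl(o["position"]))
cv2.imwrite("pics/w3.png",cv2.resize(s["img"][0:260,180:460],None,fx=2.5,fy=2.25,interpolation=cv2.INTER_CUBIC)[:,:,::-1])
E
```

```text
clock: 4.2
position: [0.5758, -0.0899, 0.1033]
tcp_rot: [0.0, 0.601, 0.799, -0.0]
ft_force: [-1.0, 0.8, -0.1]
opening: 0.003
gripper_force: 0.0
clock: 5.2
position: [0.5669, -0.0599, 0.3524]
tcp_rot: [-0.001, 0.601, 0.799, -0.0]
ft_force: [0.2, 0.1, -1.0]
opening: -0.0
gripper_force: 0.0
fit [ -0.0152 106.2352] 101.45525151930427 height 41.0 0.9378316894043175
[  0.2996 -74.5859 352.3645]
```

View pics/w3.png

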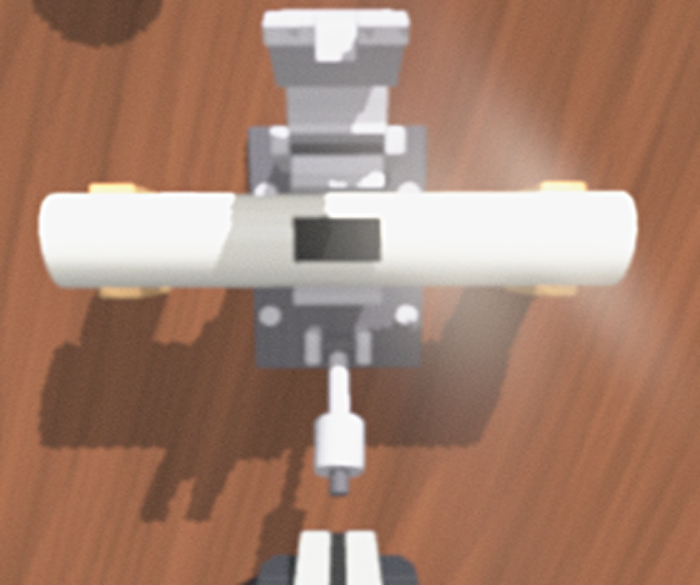

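The bolt now leans further out, with the nut at about (315.6,197) full-frame. The half is still open and the tool is aligned with the coupler. Next I go over to the +y side.

```bash
python3 -m creep '[[0,0.055,0,0,0],[0,0.11,0,0,0],[0,0.165,0,0,0],[0,0.2,0,0.03,0],[0,0.2,0,0.08,0],[0,0.2,0,0.13,0],[0,0.2,0,0.18,0],[0,0.2,0,0.18,0]]'
python3 - <<'E'
from plant import manip
from fit import *
w=dict(np.load("pics/w3.npz"))
o,d=ray(w,315.6,196.9);T=np.linspace(.2,.5,3001);P=np.array([cl(o+d*t) for t in T]);e=abs(np.hypot(P[:,1]+62,P[:,2]-40)-66);e[P[:,2]<50]=99;p=P[e.argmin()]
print("bolt",p,np.arctan2(-62-p[1],p[2]-40))
print(cl(manip.get_obs()["position"]))
E
```

```text
clock: 6.25
position: [0.507, 0.1316, 0.1674]
tcp_rot: [-0.005, 0.601, 0.799, -0.004]
ft_force: [-0.8, -0.2, 0.2]
opening: -0.001
gripper_force: 0.0
fit [ -0.0152 106.2352] 101.45525151930427 height 41.0 0.9378316894043175
bolt [   0.9936 -114.6105   79.871 ] 0.9222884417051979
[ -4.1099 126.0211 167.4004]
```

```bash
python3 -m creep '[[0,0,0.003,0,0],[0,-0.021,0.003,-0.018,0],[0,-0.038,0.003,-0.031,0],[0,-0.059,0.003,-0.033,0],[0,-0.077,0.003,-0.032,0],[0,-0.077,0.003,-0.032,0]]'
python3 - <<'E'
from plant import manip
from fit import *
print(cl(manip.get_obs()["position"]))
E
```

```text
clock: 7.0
position: [0.5382, 0.0569, 0.2085]
tcp_rot: [0.002, 0.602, 0.799, 0.001]
ft_force: [-0.3, -0.2, -0.0]
opening: -0.001
gripper_force: 0.0
fit [ -0.0152 106.2352] 101.45525151930427 height 41.0 0.9378316894043175
[  5.1761  45.5735 208.5146]
```

```bash
python3 -m creep '[[0,0,-0.003,0.006,0],[0,-0.018,-0.003,0.012,0],[0,-0.037,-0.003,0.021,0],[0,-0.055,-0.003,0.033,0],[0,-0.066,-0.003,0.045,0],[0,-0.076,-0.003,0.058,0],[0,-0.081,-0.003,0.067,0],[0,-0.085,-0.003,0.075,0],[0,-0.085,-0.003,0.075,0],[0,-0.085,-0.003,0.075,0]]'
python3 - <<'E'
from plant import manip
from fit import *
o=manip.get_obs();print(cl(o["position"]),o["clock"])
s=manip.snapshot("scene");cv2.imwrite("pics/s2.png",cv2.resize(s["img"][120:270,240:400],None,fx=4,fy=4,interpolation=cv2.INTER_CUBIC)[:,:,::-1])
E
```

```text
clock: 8.25
position: [0.5567, -0.0237, 0.1303]
tcp_rot: [-0.0, 0.601, 0.799, 0.0]
ft_force: [-0.8, 0.3, -0.4]
opening: 0.001
gripper_force: 0.0
fit [ -0.0152 106.2352] 101.45525151930427 height 41.0 0.9378316894043175
[  0.5901 -37.0422 130.3451] 8.25
```

View pics/s2.png

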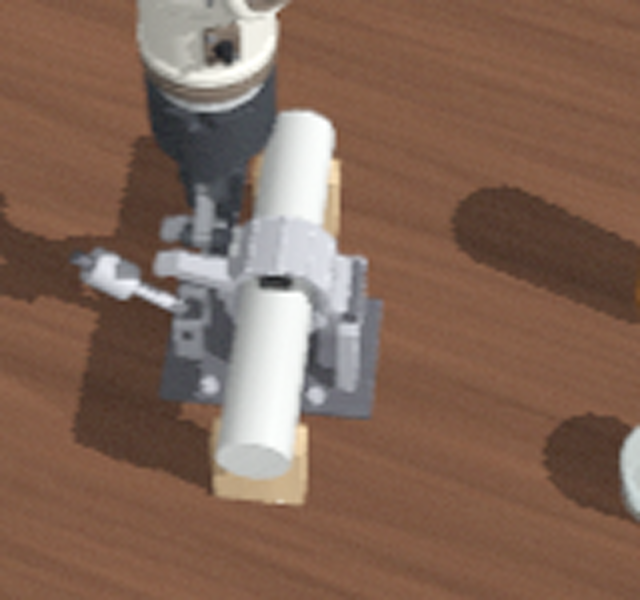

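The half is nearly closed with its arch over the tube (pixels about (285,255) in the crop). The bolt lies clear at (110,275). Now I lower it gently.

```bash
python3 -m creep '[[0,-0.003,0,0.005,0],[0,-0.006,0,0.01,0],[0,-0.008,0,0.015,0],[0,-0.009,0,0.02,0],[0,-0.009,0,0.022,0],[0,-0.009,0,0.022,0],[0,-0.009,0,0.022,0]]'; python3 -m creep '[[0,0,0,0.001,0],[0,0,0,0.002,0],[0,0,0,0.002,0],[0,0,0,0.002,0]]';python3 - <<'E'
from plant import manip
from fit import *
o=manip.get_obs();print(cl(o["position"]),o["ft_force"])
E
```

```text
clock: 9.18
position: [0.5592, -0.0326, 0.1083]
tcp_rot: [-0.0, 0.601, 0.799, -0.0]
ft_force: [0.5, -0.3, -0.6]
opening: 0.004
gripper_force: 0.0
clock: 9.68
position: [0.5593, -0.0327, 0.1063]
tcp_rot: [0.0, 0.601, 0.799, 0.0]
ft_force: [-0.5, -0.5, -0.1]
opening: 0.0
gripper_force: 0.2
fit [ -0.0152 106.2352] 101.45525151930427 height 41.0 0.9378316894043175
[  0.5716 -46.3556 106.3274] [-0.4912 -0.4948 -0.0583]
```

```bash
python3 -m creep '[[0,0,0,0.0005,0],[0,0,0,0.001,0],[0,0,0,0.001,0]]'; python3 -m creep '[[0,0,0,0.0005,0],[0,0,0,0.001,0],[0,0,0,0.001,0]]'
```

```text
clock: 10.05
position: [0.5593, -0.0327, 0.1053]
tcp_rot: [0.0, 0.601, 0.799, 0.0]
ft_force: [-0.5, 0.2, -0.1]
opening: 0.003
gripper_force: 0.3
clock: 10.42
position: [0.5593, -0.0327, 0.1043]
tcp_rot: [0.0, 0.601, 0.799, 0.0]
ft_force: [0.6, -0.7, 0.6]
opening: 0.004
gripper_force: 0.4
```

```bash
python3 -m creep '[[0,0,0,0.0005,0],[0,0,0,0.001,0],[0,0,0,0.001,0]]'
```

```text
clock: 10.8
position: [0.5594, -0.0328, 0.1036]
tcp_rot: [0.0, 0.601, 0.799, -0.0]
ft_force: [-1.0, -0.4, 5.1]
opening: 0.003
gripper_force: 2.4
```

```bash
python3 -m creep '[[0,0,0,0.0005,0],[0,0,0,0.0005,0]]'
```

```text
clock: 11.05
position: [0.5594, -0.0328, 0.1033]
tcp_rot: [0.0, 0.601, 0.799, -0.0]
ft_force: [-2.1, -1.2, 6.7]
opening: -0.002
gripper_force: 3.1
```

```bash
python3 -m creep '[[0,0,0,0.0005,0],[0,0,0,0.0005,0]]'
```

```text
clock: 11.3
position: [0.5594, -0.0328, 0.1031]
tcp_rot: [0.0, 0.601, 0.799, -0.0]
ft_force: [-3.0, -0.9, 8.8]
opening: 0.0
gripper_force: 4.0
```

```bash
python3 -m creep '[[0,0,0,0.0005,0],[0,0,0,0.001,0],[0,0,0,0.001,0]]'
```

```text
clock: 11.68
position: [0.5595, -0.0329, 0.1026]
tcp_rot: [0.0, 0.601, 0.799, -0.0]
ft_force: [-4.2, -0.1, 10.9]
opening: -0.002
gripper_force: 5.6
```

```bash
python3 -m creep '[[0,0,0,0.0005,0],[0,0,0,0.001,0],[0,0,0,0.001,0]]'
```

```text
clock: 12.05
position: [0.5595, -0.0329, 0.1022]
tcp_rot: [0.0, 0.601, 0.799, -0.0]
ft_force: [-6.6, 0.9, 14.8]
opening: 0.004
gripper_force: 7.4
```

```bash
python3 -m creep '[[0,0,0,0.0005,0],[0,0,0,0.001,0],[0,0,0,0.001,0],[0,0,0,0.001,0]]'
python3 - <<'E'
from plant import manip
from fit import *
o=manip.get_obs();print(cl(o["position"]),o["ft_force"],np.linalg.norm(o["ft_force"]))
E
```

```text
clock: 12.55
position: [0.5596, -0.0329, 0.1018]
tcp_rot: [0.0, 0.601, 0.799, -0.0]
ft_force: [-8.5, 0.9, 19.4]
opening: 0.002
gripper_force: 9.2
fit [ -0.0152 106.2352] 101.45525151930427 height 41.0 0.9378316894043175
[  0.8075 -46.5842 101.7547] [-8.5468  0.8865 19.4091] 21.22607457221498
```

Pressed at about 20 N at roughly 0.03 rad. I'll hold it briefly, back off, and go round to the bolt's outer side.

```bash
python3 -m creep '[[0,0,0,0,0],[0,0,0,-0.001,0],[0,0,0,-0.003,0],[0,0,0,-0.006,0],[0,0,0,-0.01,0],[0,0,0,-0.03,0],[0,0,0,-0.06,0],[0,0,0,-0.09,0],[0,-0.04,0,-0.09,0],[0,-0.09,0,-0.09,0],[0,-0.125,0,-0.09,0],[0,-0.125,0,-0.09,0]]';python3 - <<'E'
from plant import manip
from fit import *
o=manip.get_obs();print(cl(o["position"]),o["clock"])
s=manip.snapshot("wrist");cv2.imwrite("pics/w4.png",s["img"][0:300,100:540][:,:,::-1])
E
```

```text
clock: 14.05
position: [0.594, -0.155, 0.1889]
tcp_rot: [-0.0, 0.602, 0.798, -0.0]
ft_force: [-0.2, -0.2, 0.3]
opening: -0.0
gripper_force: 0.0
fit [ -0.0152 106.2352] 101.45525151930427 height 41.0 0.9378316894043175
[   0.0763 -173.4478  188.9178] 14.05
```

View pics/w4.png

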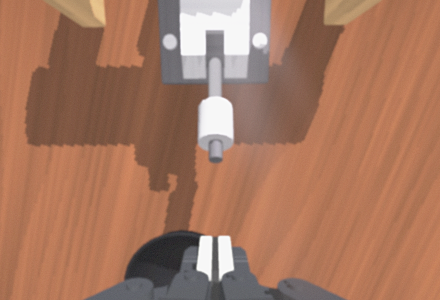

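The flange is closed with its slot at (215,42), the bolt is in line at (215,120), and the finger is in line at column 215. The bowl's rim is below, at (180,265). Next I descend to tip height 80 mm and push in.

```bash
python3 -m creep '[[0,0,0,0.04,0],[0,0,0,0.08,0],[0,0,0,0.101,0],[0,0,0,0.101,0],[0,0.008,0,0.101,0],[0,0.016,0,0.101,0],[0,0.024,0,0.101,0],[0,0.03,0,0.1,0],[0,0.036,0,0.096,0],[0,0.042,0,0.09,0],[0,0.042,0,0.088,0]]';python3 - <<'E'
from plant import manip
from fit import *
o=manip.get_obs();print(cl(o["position"]),o["ft_force"])
E
```

```text
clock: 15.48
position: [0.5833, -0.1138, 0.1032]
tcp_rot: [0.002, 0.601, 0.799, -0.0]
ft_force: [0.0, -4.6, 2.1]
opening: -0.0
gripper_force: 2.2
fit [ -0.0152 106.2352] 101.45525151930427 height 41.0 0.9378316894043175
[   1.1975 -130.9328  103.228 ] [ 0.0284 -4.5587  2.1109]
```

```bash
python3 -m creep '[[0,0.003,0,-0.002,0],[0,0.006,0,-0.004,0],[0,0.009,0,-0.006,0],[0,0.009,0,-0.006,0]]'
```

```text
clock: 15.98
position: [0.5816, -0.1064, 0.1101]
tcp_rot: [0.004, 0.601, 0.799, -0.001]
ft_force: [-0.7, -7.1, 9.4]
opening: 0.002
gripper_force: 5.9
```

```bash
python3 -m creep '[[0,0.002,0,-0.001,0],[0,0.005,0,-0.002,0],[0,0.007,0,-0.003,0],[0,0.007,0,-0.003,0]]';python3 - <<'E'
from plant import manip
from fit import *
o=manip.get_obs();print(cl(o["position"]),o["ft_force"])
E
```

```text
clock: 16.48
position: [0.5804, -0.1017, 0.114]
tcp_rot: [0.005, 0.601, 0.799, -0.002]
ft_force: [-0.6, -14.4, 9.8]
opening: -0.002
gripper_force: 7.6
fit [ -0.0152 106.2352] 101.45525151930427 height 41.0 0.9378316894043175
[   1.7525 -118.4671  113.9701] [ -0.5802 -14.4228   9.7944]
```

Upward friction is building because the nut climbs faster than the tool rises. I'll raise the tool along with it.

```bash
python3 -m creep '[[0,0,0,-0.002,0],[0,0,0,-0.003,0]]'
```

```text
clock: 16.73
position: [0.5798, -0.0999, 0.1155]
tcp_rot: [0.004, 0.601, 0.799, -0.001]
ft_force: [1.1, -8.2, 3.1]
opening: -0.005
gripper_force: 3.5
```

```bash
python3 -m creep '[[0,0.001,0,-0.001,0],[0,0.003,0,-0.002,0],[0,0.003,0,-0.002,0]]';python3 - <<'E'
from plant import manip
from fit import *
o=manip.get_obs();print(cl(o["position"]),o["ft_force"])
E
```

```text
clock: 17.1
position: [0.579, -0.0966, 0.1173]
tcp_rot: [0.004, 0.601, 0.799, -0.0]
ft_force: [1.3, -7.9, 4.9]
opening: 0.004
gripper_force: 4.0
fit [ -0.0152 106.2352] 101.45525151930427 height 41.0 0.9378316894043175
[   1.7602 -113.1986  117.3169] [ 1.3163 -7.8556  4.9476]
```

Good, the force dropped to about 9 N. Continuing the same way.

```bash
python3 -m creep '[[0,0.002,0,-0.001,0],[0,0.004,0,-0.003,0],[0,0.006,0,-0.004,0],[0,0.006,0,-0.005,0]]'
```

```text
clock: 17.6
position: [0.5768, -0.0898, 0.1217]
tcp_rot: [0.002, 0.601, 0.799, -0.0]
ft_force: [2.1, -4.2, 1.7]
opening: 0.0
gripper_force: 2.0
```

```bash
python3 -m creep '[[0,0.002,0,-0.001,0],[0,0.004,0,-0.002,0],[0,0.005,0,-0.003,0],[0,0.005,0,-0.003,0]]';python3 - <<'E'
from plant import manip
from fit import *
o=manip.get_obs();print(cl(o["position"]),o["ft_force"])
E
```

```text
clock: 18.1
position: [0.5752, -0.0848, 0.1245]
tcp_rot: [0.002, 0.601, 0.799, -0.0]
ft_force: [1.7, -4.2, 3.6]
opening: -0.001
gripper_force: 2.6
fit [ -0.0152 106.2352] 101.45525151930427 height 41.0 0.9378316894043175
[   1.3743 -100.8461  124.5167] [ 1.7116 -4.2177  3.5747]
```

```bash
python3 -m creep '[[0,0.002,0,-0.001,0],[0,0.004,0,-0.002,0],[0,0.006,0,-0.002,0],[0,0.006,0,-0.002,0]]'
```

```text
clock: 18.6
position: [0.5724, -0.0776, 0.1255]
tcp_rot: [0.0, 0.601, 0.799, 0.0]
ft_force: [0.7, -1.3, 3.8]
opening: -0.006
gripper_force: 1.6
```

```bash
python3 -m creep '[[0,0.001,0,0,0],[0,0.003,0,-0.001,0],[0,0.004,0,-0.001,0],[0,0.004,0,-0.001,0]]';python3 - <<'E'
from plant import manip
from fit import *
o=manip.get_obs();print(cl(o["position"]),o["ft_force"])
E
```

```text
clock: 19.1
position: [0.5707, -0.0736, 0.1259]
tcp_rot: [-0.001, 0.601, 0.799, -0.0]
ft_force: [-0.2, -0.0, 0.5]
opening: -0.0
gripper_force: 0.4
fit [ -0.0152 106.2352] 101.45525151930427 height 41.0 0.9378316894043175
[  0.2062 -88.8149 125.864 ] [-0.2096 -0.0156  0.5408]
```

```bash
python3 -m creep '[[0,0.001,0,0,0],[0,0.002,0,0,0],[0,0.003,0,0,0],[0,0.003,0,0,0]]'
```

```text
clock: 19.6
position: [0.5702, -0.071, 0.1262]
tcp_rot: [-0.0, 0.601, 0.799, 0.0]
ft_force: [-0.7, 0.9, 0.1]
opening: 0.003
gripper_force: 0.0
```

```bash
python3 -m creep '[[0,0.001,0,0,0],[0,0.001,0,0,0]]'
```

```text
clock: 19.85
position: [0.57, -0.0701, 0.1263]
tcp_rot: [-0.0, 0.601, 0.799, 0.0]
ft_force: [-0.2, 0.2, 0.8]
opening: -0.005
gripper_force: 0.0
```

```bash
python3 -m creep '[[0,0.001,0,0,0],[0,0.001,0,0,0]]'
python3 - <<'E'
from plant import manip
from fit import *
o=manip.get_obs();print(cl(o["position"]),o["ft_force"])
E
```

```text
clock: 20.1
position: [0.5697, -0.0691, 0.1263]
tcp_rot: [-0.0, 0.601, 0.799, -0.0]
ft_force: [-0.0, -0.0, 0.3]
opening: 0.003
gripper_force: 0.0
fit [ -0.0152 106.2352] 101.45525151930427 height 41.0 0.9378316894043175
[  0.5148 -84.2563 126.2803] [-0.007  -0.0079  0.2535]
```

```bash
python3 -m creep '[[0,0.001,0,0,0],[0,0.002,0,0,0],[0,0.002,0,0,0]]'
python3 - <<'E'
from plant import manip
from fit import *
o=manip.get_obs();print(cl(o["position"]),o["ft_force"])
s=manip.snapshot("scene");a=s["img"][140:240,240:380]
t=manip.snapshot("top")["img"][160:260,270:400]
cv2.imwrite("pics/s5.png",np.hstack([cv2.resize(i,(400,300),interpolation=cv2.INTER_CUBIC) for i in(a,t)])[:,:,::-1])
E
```

```text
clock: 20.48
position: [0.5692, -0.0672, 0.1263]
tcp_rot: [-0.0, 0.601, 0.799, -0.0]
ft_force: [0.5, -0.3, -0.8]
opening: -0.0
gripper_force: 0.0
fit [ -0.0152 106.2352] 101.45525151930427 height 41.0 0.9378316894043175
[  0.5471 -82.229  126.2987] [ 0.5161 -0.2773 -0.8415]
```

View pics/s5.png

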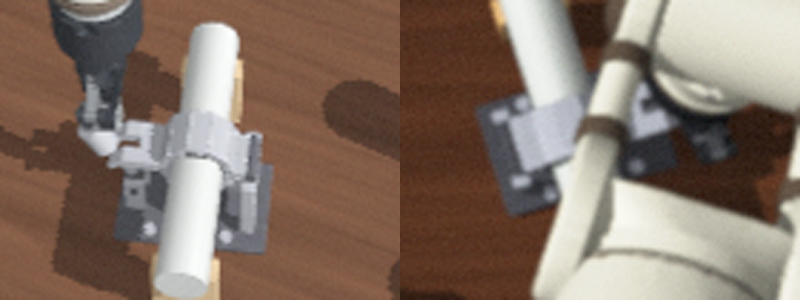

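The scene crop shows the nut at (100,140), still outside the prongs and under the finger, so the tip slid over it. I'll lift, go back outside and look.

```bash
python3 -m creep '[[0,0,0,-0.03,0],[0,0,0,-0.07,0],[0,-0.04,0,-0.07,0],[0,-0.085,0,-0.07,0],[0,-0.085,0,-0.07,0],[0,-0.085,0,-0.07,0]]'
python3 - <<'E'
from plant import manip
from fit import *
from scipy.spatial.transform import Rotation as R
o=manip.get_obs();s=manip.snapshot("wrist")
T=np.eye(4);T[:3,:3]=R.from_quat(o["tcp_rot"],scalar_first=True).as_matrix();T[:3,3]=o["position"]
s["world_from_camera"]=T@s["tool_from_camera"];np.savez("pics/w6.npz",**s);print(cl(o["position"]),o["ft_force"])
cv2.imwrite("pics/w6.png",s["img"][0:300,100:540][:,:,::-1])
E
```

```text
clock: 21.32
position: [0.5925, -0.1485, 0.196]
tcp_rot: [-0.001, 0.601, 0.799, 0.0]
ft_force: [-0.6, -1.0, 0.4]
opening: -0.002
gripper_force: 0.0
fit [ -0.0152 106.2352] 101.45525151930427 height 41.0 0.9378316894043175
[   0.4012 -166.7883  195.9968] [-0.6499 -1.0161  0.3882]
```

View pics/w6.png

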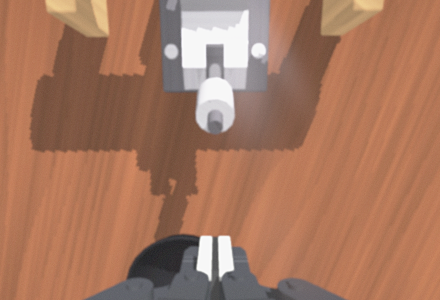

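The bolt is partly raised, with its shank end at about (315,127) full-frame, and the flange is still closed. Now its angle.

Run:
```python
from fit import *
w=dict(np.load("pics/w6.npz"))
def arc(u,v,r):
    o,d=ray(w,u,v);T=np.linspace(.05,.4,7001);P=np.array([cl(o+d*t) for t in T]);e=abs(np.hypot(P[:,1]+62,P[:,2]-40)-r);e[P[:,2]<50]=99;p=P[e.argmin()]
    print(u,v,r,p,e.min(),np.arctan2(-62-p[1],p[2]-40))
arc(315,128,96);arc(315,122,82);arc(315,128,90)
c=cv2.cvtColor(w["img"],cv2.COLOR_RGB2HSV);print(c[70:140:2,315].tolist())
```

```text
fit [ -0.0152 106.2352] 101.45525151930427 height 41.0 0.9378316894043175
315 128 96 [   0.3922 -110.5113  122.8488] 0.006621694826193902 0.5297191576351367
315 122 82 [   0.3979 -107.1245  108.4866] 0.016104748761264887 0.5825926465037934
315 128 90 [   0.3947 -110.7948  115.627 ] 0.002092990817416762 0.5729962538749813
[[135, 8, 193], [150, 5, 191], [135, 8, 194], [135, 8, 200], [120, 1, 249], [0, 0, 247], [0, 0, 247], [0, 0, 247], [0, 0, 247], [0, 0, 247], [0, 0, 247], [0, 0, 247], [0, 0, 247], [0, 0, 247], [150, 1, 247], [135, 5, 217], [143, 5, 218], [135, 2, 218], [150, 2, 216], [135, 5, 217], [137, 12, 185], [138, 14, 178], [139, 12, 176], [138, 14, 180], [135, 14, 178], [129, 11, 156], [135, 5, 112], [143, 9, 115], [156, 11, 119], [158, 9, 119], [138, 11, 118], [144, 11, 119], [3, 55, 125], [10, 118, 128], [10, 115, 131]]
```

The bolt is at about 0.55 rad: my rising tip slipped over the nut's upper edge and pushed it back. This time I'll keep the tip low, 94 to 100 mm, on the nut's flank.

```bash
python3 -m creep '[[0,0,0,0.04,0],[0,0,0,0.08,0],[0,0,0,0.095,0],[0,0,0,0.095,0],[0,0.01,0,0.095,0],[0,0.02,0,0.095,0],[0,0.028,0,0.095,0],[0,0.034,0,0.095,0],[0,0.036,0,0.095,0],[0,0.036,0,0.095,0]]';python3 - <<'E'
from plant import manip
from fit import *
o=manip.get_obs();print(cl(o["position"]),o["ft_force"])
E
```

```text
clock: 22.62
position: [0.5828, -0.1143, 0.1013]
tcp_rot: [0.0, 0.601, 0.799, -0.0]
ft_force: [-0.3, 0.2, 0.1]
opening: -0.001
gripper_force: 0.0
fit [ -0.0152 106.2352] 101.45525151930427 height 41.0 0.9378316894043175
[   0.5465 -131.3197  101.3102] [-0.3257  0.1612  0.1444]
```

```bash
python3 -m creep '[[0,0.002,0,0,0],[0,0.004,0,0,0],[0,0.004,0,0,0]]';python3 - <<'E'
from plant import manip
from fit import *
o=manip.get_obs();print(cl(o["position"]),o["ft_force"])
E
```

```text
clock: 23.0
position: [0.5817, -0.1104, 0.1012]
tcp_rot: [-0.0, 0.601, 0.799, -0.0]
ft_force: [-0.8, -0.5, 0.1]
opening: 0.002
gripper_force: 0.0
fit [ -0.0152 106.2352] 101.45525151930427 height 41.0 0.9378316894043175
[   0.5126 -127.2162  101.2439] [-0.794  -0.4521  0.1466]
```

```bash
python3 -m creep '[[0,0.002,0,0,0],[0,0.004,0,0,0],[0,0.004,0,0,0]]'
```

```text
clock: 23.38
position: [0.5808, -0.1071, 0.1015]
tcp_rot: [0.001, 0.601, 0.799, -0.0]
ft_force: [0.7, -2.8, -0.2]
opening: -0.001
gripper_force: 1.3
```

```bash
python3 -m creep '[[0,0.002,0,0,0],[0,0.004,0,-0.001,0],[0,0.004,0,-0.001,0]]'
python3 - <<'E'
from plant import manip
from fit import *
o=manip.get_obs();print(cl(o["position"]),o["ft_force"])
E
```

```text
clock: 23.75
position: [0.5803, -0.1047, 0.1034]
tcp_rot: [0.002, 0.601, 0.799, -0.001]
ft_force: [0.6, -7.3, 1.6]
opening: 0.002
gripper_force: 3.3
fit [ -0.0152 106.2352] 101.45525151930427 height 41.0 0.9378316894043175
[   0.838  -121.3357  103.4358] [ 0.6439 -7.3277  1.5681]
```

```bash
python3 -m creep '[[0,0.001,0,0,0],[0,0.003,0,0,0],[0,0.003,0,0,0]]'
```

```text
clock: 24.12
position: [0.5801, -0.1033, 0.1042]
tcp_rot: [0.003, 0.601, 0.799, -0.001]
ft_force: [-0.6, -11.3, 3.3]
opening: 0.002
gripper_force: 5.3
```

```bash
python3 -m creep '[[0,0.001,0,0,0],[0,0.002,0,0,0],[0,0.002,0,0,0]]'
python3 - <<'E'
from plant import manip
from fit import *
o=manip.get_obs();print(cl(o["position"]),o["ft_force"])
E
```

```text
clock: 24.5
position: [0.58, -0.1024, 0.1048]
tcp_rot: [0.004, 0.601, 0.799, -0.002]
ft_force: [-0.2, -14.1, 5.3]
opening: 0.002
gripper_force: 6.5
fit [ -0.0152 106.2352] 101.45525151930427 height 41.0 0.9378316894043175
[   1.148  -119.077   104.8218] [ -0.1541 -14.085    5.2975]
```

```bash
python3 -m creep '[[0,0.001,0,-0.001,0],[0,0.002,0,-0.002,0],[0,0.002,0,-0.002,0]]'
python3 - <<'E'
from plant import manip
from fit import *
o=manip.get_obs();print(cl(o["position"]),o["ft_force"])
E
```

```text
clock: 24.88
position: [0.5794, -0.1003, 0.1068]
tcp_rot: [0.004, 0.601, 0.799, -0.002]
ft_force: [-0.6, -14.5, 5.1]
opening: 0.001
gripper_force: 6.2
fit [ -0.0152 106.2352] 101.45525151930427 height 41.0 0.9378316894043175
[   1.1394 -116.8761  106.8266] [ -0.6255 -14.5395   5.1031]
```

```bash
python3 -m creep '[[0,0.001,0,-0.001,0],[0,0.002,0,-0.001,0],[0,0.002,0,-0.001,0]]'
python3 - <<'E'
from plant import manip
from fit import *
o=manip.get_obs();print(cl(o["position"]),o["ft_force"])
E
```

```text
clock: 25.25
position: [0.579, -0.099, 0.1081]
tcp_rot: [0.005, 0.601, 0.799, -0.002]
ft_force: [0.3, -14.6, 4.8]
opening: -0.002
gripper_force: 7.0
fit [ -0.0152 106.2352] 101.45525151930427 height 41.0 0.9378316894043175
[   1.1727 -115.5106  108.0527] [  0.3356 -14.5632   4.7717]
```

```bash
python3 -m creep '[[0,0.001,0,-0.001,0],[0,0.002,0,-0.001,0],[0,0.002,0,-0.001,0]]'
python3 - <<'E'
from plant import manip
from fit import *
o=manip.get_obs();print(cl(o["position"]),o["ft_force"])
E
```

```text
clock: 25.62
position: [0.5787, -0.0975, 0.1093]
tcp_rot: [0.005, 0.601, 0.799, -0.002]
ft_force: [-1.2, -16.5, 5.6]
opening: -0.002
gripper_force: 7.7
fit [ -0.0152 106.2352] 101.45525151930427 height 41.0 0.9378316894043175
[   1.2222 -114.0252  109.2641] [ -1.2023 -16.4668   5.64  ]
```

```bash
python3 -m creep '[[0,0.001,0,-0.001,0],[0,0.002,0,-0.0015,0],[0,0.002,0,-0.0015,0]]'
```

```text
clock: 26.0
position: [0.5782, -0.0954, 0.111]
tcp_rot: [0.005, 0.601, 0.799, -0.002]
ft_force: [0.5, -15.5, 8.2]
opening: -0.0
gripper_force: 7.2
```

```bash
python3 -m creep '[[0,0.001,0,-0.001,0],[0,0.002,0,-0.0015,0],[0,0.002,0,-0.0015,0]]'
python3 - <<'E'
from plant import manip
from fit import *
o=manip.get_obs();print(cl(o["position"]),o["ft_force"])
E
```

```text
clock: 26.38
position: [0.5776, -0.0935, 0.1125]
tcp_rot: [0.005, 0.601, 0.799, -0.002]
ft_force: [0.1, -15.5, 7.6]
opening: 0.002
gripper_force: 7.2
fit [ -0.0152 106.2352] 101.45525151930427 height 41.0 0.9378316894043175
[   1.3438 -109.8189  112.5006] [  0.071  -15.5437   7.6073]
```

```bash
python3 -m creep '[[0,0.001,0,-0.001,0],[0,0.002,0,-0.0015,0],[0,0.002,0,-0.0015,0]]'
```

```text
clock: 26.75
position: [0.5768, -0.0891, 0.1133]
tcp_rot: [0.003, 0.601, 0.799, -0.0]
ft_force: [0.9, -4.9, 4.4]
opening: 0.001
gripper_force: 2.9
```

```bash
python3 -m creep '[[0,0.001,0,-0.001,0],[0,0.002,0,-0.001,0],[0,0.002,0,-0.001,0]]'
python3 - <<'E'
from plant import manip
from fit import *
o=manip.get_obs();print(cl(o["position"]),o["ft_force"])
E
```

```text
clock: 27.12
position: [0.5762, -0.0871, 0.1141]
tcp_rot: [0.004, 0.601, 0.799, -0.0]
ft_force: [1.3, -9.4, 4.9]
opening: -0.002
gripper_force: 4.2
fit [ -0.0152 106.2352] 101.45525151930427 height 41.0 0.9378316894043175
[   1.7772 -103.3181  114.1471] [ 1.2858 -9.442   4.86  ]
```

```bash
python3 -m creep '[[0,0.001,0,-0.0005,0],[0,0.002,0,-0.001,0],[0,0.002,0,-0.001,0]]'
```

```text
clock: 27.5
position: [0.5756, -0.085, 0.1151]
tcp_rot: [0.003, 0.601, 0.799, -0.0]
ft_force: [0.5, -8.1, 6.2]
opening: 0.0
gripper_force: 3.9
```

```bash
python3 -m creep '[[0,0.001,0,-0.0005,0],[0,0.003,0,-0.001,0],[0,0.003,0,-0.001,0]]'
python3 - <<'E'
from plant import manip
from fit import *
o=manip.get_obs();print(cl(o["position"]),o["ft_force"])
E
```

```text
clock: 27.88
position: [0.5748, -0.0819, 0.1161]
tcp_rot: [0.003, 0.601, 0.799, -0.0]
ft_force: [1.7, -7.6, 5.1]
opening: 0.0
gripper_force: 3.6
fit [ -0.0152 106.2352] 101.45525151930427 height 41.0 0.9378316894043175
[  1.7754 -97.9487 116.1181] [ 1.7403 -7.5799  5.0502]
```

```bash
python3 -m creep '[[0,0.001,0,0,0],[0,0.003,0,-0.0005,0],[0,0.003,0,-0.0005,0]]'
```

```text
clock: 28.25
position: [0.574, -0.0792, 0.1167]
tcp_rot: [0.003, 0.601, 0.799, -0.0]
ft_force: [1.9, -8.2, 5.4]
opening: 0.002
gripper_force: 3.7
```

```bash
python3 -m creep '[[0,0.001,0,0,0],[0,0.003,0,0,0],[0,0.003,0,0,0]]'
python3 - <<'E'
from plant import manip
from fit import *
o=manip.get_obs();print(cl(o["position"]),o["ft_force"])
E
```

```text
clock: 28.62
position: [0.573, -0.0758, 0.1164]
tcp_rot: [0.003, 0.601, 0.799, -0.0]
ft_force: [1.4, -6.4, 4.7]
opening: 0.001
gripper_force: 3.2
fit [ -0.0152 106.2352] 101.45525151930427 height 41.0 0.9378316894043175
[  1.8022 -91.6008 116.4378] [ 1.4168 -6.4387  4.7435]
```

```bash
python3 -m creep '[[0,0.001,0,0,0],[0,0.003,0,0,0],[0,0.003,0,0,0]]'
```

```text
clock: 29.0
position: [0.572, -0.0726, 0.1162]
tcp_rot: [0.003, 0.601, 0.799, 0.0]
ft_force: [0.6, -5.7, 5.5]
opening: 0.006
gripper_force: 2.8
```

```bash
python3 -m creep '[[0,0.001,0,0,0],[0,0.002,0,0,0],[0,0.002,0,0,0]]'
python3 - <<'E'
from plant import manip
from fit import *
o=manip.get_obs();print(cl(o["position"]),o["ft_force"])
E
```

```text
clock: 29.38
position: [0.5714, -0.0707, 0.1162]
tcp_rot: [0.003, 0.601, 0.799, -0.0]
ft_force: [1.3, -4.8, 4.2]
opening: -0.001
gripper_force: 2.8
fit [ -0.0152 106.2352] 101.45525151930427 height 41.0 0.9378316894043175
[  1.6569 -86.2479 116.1531] [ 1.2788 -4.7915  4.2197]
```

```bash
python3 -m creep '[[0,0.001,0,0,0],[0,0.002,0,0,0],[0,0.002,0,0,0]]'
```

```text
clock: 29.75
position: [0.5709, -0.069, 0.1162]
tcp_rot: [0.003, 0.601, 0.799, -0.0]
ft_force: [0.7, -5.7, 4.8]
opening: 0.0
gripper_force: 3.1
```

```bash
python3 -m creep '[[0,0.001,0,0,0],[0,0.001,0,0,0]]'
python3 - <<'E'
from plant import manip
from fit import *
o=manip.get_obs();print(cl(o["position"]),o["ft_force"])
E
```

```text
clock: 30.0
position: [0.5708, -0.0688, 0.1163]
tcp_rot: [0.003, 0.601, 0.799, -0.001]
ft_force: [1.7, -8.9, 3.1]
opening: 0.001
gripper_force: 4.4
fit [ -0.0152 106.2352] 101.45525151930427 height 41.0 0.9378316894043175
[  1.6487 -84.2306 116.275 ] [ 1.7377 -8.914   3.0623]
```

The tool has stalled and force is climbing, so the bolt is at its stop. One more small push, then back off and look.

```bash
python3 -m creep '[[0,0.001,0,0,0],[0,0.001,0,0,0],[0,0.001,0,0,0]]'; python3 -m creep '[[0,-0.001,0,0,0],[0,-0.003,0,0,0],[0,-0.006,0,0,0],[0,-0.015,0,0,0],[0,-0.04,0,-0.01,0],[0,-0.06,0,-0.05,0],[0,-0.085,0,-0.08,0],[0,-0.085,0,-0.08,0],[0,-0.085,0,-0.08,0]]'
python3 - <<'E'
from plant import manip
from fit import *
o=manip.get_obs();s=manip.snapshot("wrist")["img"];c=manip.snapshot("scene")["img"][140:240,240:380]
cv2.imwrite("pics/w7.png",np.hstack([s[0:300,120:520],cv2.resize(c,(400,300),interpolation=cv2.INTER_CUBIC)])[:,:,::-1]);print(cl(o["position"]),o["ft_force"])
E
```

```text
clock: 30.38
position: [0.5708, -0.0687, 0.1164]
tcp_rot: [0.004, 0.601, 0.799, -0.001]
ft_force: [2.8, -11.0, 3.7]
opening: 0.001
gripper_force: 5.7
clock: 31.5
position: [0.5917, -0.1472, 0.1934]
tcp_rot: [-0.001, 0.601, 0.799, -0.0]
ft_force: [0.2, 0.2, -0.6]
opening: 0.002
gripper_force: 0.0
fit [ -0.0152 106.2352] 101.45525151930427 height 41.0 0.9378316894043175
[  -0.0128 -165.3214  193.3684] [ 0.1709  0.2492 -0.591 ]
```

View pics/w7.png

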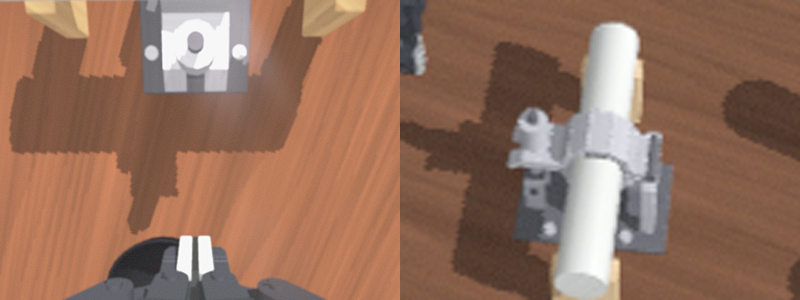

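The bolt stands upright in the slot, with the nut on the flange ((195,45) left, (533,130) right). The half is closed and the gripper is clear at rest. Handing in.

```bash
python3 -c "
from plant import manip
print(manip.job_done())"
```

```text
the job is handed in; nothing more can be done
None
```

I closed the upper half and pressed it to about 20 N (21 N with side force). I then swung the bolt up into the slot; it stands upright with the nut on the flange. The most I read on the bolt was about 17.5 N, the gripper is clear, and I handed the job in at about 31.5 s with no verdict returned. On the first push the tip slid over the nut and I had to repeat it. I didn't re-measure the bowl, ramekin and tumbler, but the arm never went near enough to touch them.

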